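Snap the cap onto the bottle and hold it down

TASK

Close the bottle that stands in the steel stand: pick up the smaller of the two loose grey snap caps, set it mouth down on the bottle's neck and press it straight down until it clicks over the bumps and sits fully home. Keep pressing after the click and finish like that, with the arm still pushing the seated cap down on the neck; leave the wider cap, the vial and the carton where they are.

Things in the scene. Friction and masses are not known exactly. Their poses are not given: they have to be found in the camera images.
- snap_cap: The cap that fits: round ribbed grey plastic cap, 40 mm outside diameter (41 mm over the ribs), 26 mm high, 15 to 30 g, lying mouth down on the table. Origin at the centre of its underside (mouth), z up towards its closed top. Hollow: bore 35 mm, 22.5 mm deep, with an inner lip of 29 mm opening over the lowest 2 mm.
- wide_cap: A second cap of the same look, too wide for the bottle: 58 mm diameter (59 mm over the ribs), 26 mm high, mouth down on the table, origin at the centre of its underside. Not to be used or moved. The two caps may be in either place.
- bottle: White plastic bottle fixed upright in a round dark steel stand; does not move. Origin: centre of the stand's underside on the table, z up. Stand 96 mm wide, its cup 78 mm wide to 32 mm height; body 66 mm wide to 75 mm, shoulder to 89 mm, 28 mm wide neck, 36 mm flange with its top at 105 mm, then the 26 mm wide snap neck, 23 mm tall, chamfered to 19 mm at the top.
- neck_top (a point): Centre of the flat top of the bottle's neck, 128 mm above the table; z up. Six sprung bumps (33 mm across, widest 15 mm below this point) stop a loosely set cap with its underside about 9 mm below this point. Pressed on, resistance peaks at 9 to 16 N near 11 mm, falls off, turns into a pull past 16 mm (the click), and is rigid at 22.5 mm: cap home, its inside top on the neck.
- stray_vial: Stoppered glass vial standing on the table, 27 mm diameter, 51 mm tall, origin at the centre of its underside. Bystander, not to be moved.
- small_carton: Small carton 62 x 34 x 34 mm on the table, long side along its own x, origin at the centre of its underside. Bystander, not to be moved.
Mind the look-alikes: they are no part of the job. Leave any green or red look-alike of the snap_cap alone.

How it is judged:
By the outcome, as a careful person would: the job done as asked, in the order asked, and still so for the second after the job is handed in, while the arm keeps its last pose, push and grip.
It also fails if it takes over 42 s, if anything falls off the work surface, if the arm or the gripper's body presses on something with over 40 N, if the wrist force passes 120 N, or if a joint passes its speed limit or range.

ROBOT

A 7-joint arm with a two-finger parallel gripper is mounted at the origin on a cart in front of the work surface, level with it; the furniture and walls round the work are solid. World frame = base frame: x ahead of the robot, y to its left, z up, the work surface at z = 0. Lengths are in m, angles in rad, forces in N, time in s.
With the tool pointing down it reaches from about 0.4 to 0.85 m from the base axis. Payload 6.9 kg.
Tool frame: the origin (TCP) lies at the very end of the fingers, on their centre line; the grasp point (between the pads) lies 19 mm behind it (robot.grip_point_offset is the distance from the TCP to the grasp point, in m); z points along the fingers, y is the direction in which the jaws open and shut (so a half turn about z gives the same grasp; the last joint's range is limited). The gripper opens to 85 mm and grips with 20 to 120 N. Pads are 22 mm wide; open, the fingers measure 114 mm over their backs; the gripper's body (76 mm by 85 mm) begins 54 mm behind the grasp point. The pads swing forward as they close: fully open they stand 13 mm farther back than shut.
Start: joints at [1.397, 0.507, -0.238, 1.5, 0.126, 1.149, -0.155], TCP at [0.172, -0.601, 0.231] pointing down, gripper open.
Joint ranges: [-3.08, 3.08], [-0.24, 2.05], [-1.43, 1.35], [0, 2.5], [-1.52, 4.66], [0.17, 1.96], [-2.89, 2.89]. Speed limits (rad/s): [2.39, 2.39, 3.14, 3.14, 3.14, 3.14, 3.14].

INTERFACE

Orientations are given as [roll, pitch, yaw] about the fixed x, y, z axes, in that order (R = Rz(yaw) Ry(pitch) Rx(roll)).
In Python, from workcell import robot gives the robot as it stands.
- The arm moves only by the tool play_rows, never from a script. Its argument "increments" is text: rows parted by semicolons, each of 6 numbers parted by spaces: the shift along the tool's x, y, z in units of 10 cm (1.0 is 10 cm), then the turn, a rotation vector about the tool's x, y, z in units of 180 degrees (1.0 is 180 degrees). A call has 1 to 12 rows; each row shifts and turns the commanded pose from where the row before left it, along the tool's axes as they then stand; what a row does not reach is not made up. A row lasts 1/12 s, in which the tool goes at most 41.7 mm and 7.16 degrees, less where a joint would pass 70% of its speed; a pose out of reach is approached as far as the arm can. A call with a number of a shift or a turn outside -1 to 1 is refused whole. A call with a gripper value outside its range is refused whole. "claw" is the closure, from 0 (fully open) to 1 (shut), set as the call begins (left out, the last holds). The fingers move at their own pace and stop on an object; "force" is the grip in N (left out, the last holds). Time passes only in rows, so rows that do not move let the fingers close. It gives the time, the measured TCP pose, the force and the opening at its end, in the units of the state.
- robot.get_obs(): the state, without advancing time (a new reading comes with each control period).
- robot.get_image(name): name is "scene" or "top" or "wrist"; returns a dict with "color" (420x560x3 uint8, red, green, blue), "depth" (420x560 float32, m along the optical axis (not along the pixel's ray), 0 where there is no reading), "camera_matrix" (3x3 intrinsics, pixels), "world_to_cam" (4x4, takes a point from world to camera coordinates). Camera axes: x right, y down, z forward; pixel columns grow to the right and rows downward; lengths in m; the calibration is good to about 2 mm. A picture is of the moment at which its call begins.
- robot.close_job(): hands the job in, once; it reports no verdict.
The state is a dict: "clock": time; "qpos": joint angles; "joint_velocities": joint speeds; "joint_torque": joint torques, N m; "ee_pos": TCP position; "tcp_rot": TCP orientation; "force": force on the tool from outside, world axes, zero at the start; "torque": the same for the moment, N m; "finger_gap": finger opening in m.
Only numpy, scipy, OpenCV 4.12 (cv2) and the standard library are available. Lean on these libraries where they do the work, as an engineer would, in place of code of your own. Each camera call takes 0.05 s, during which the arm holds its last target. There are 200 camera calls.

## Working session

There is one attempt and no reset: what is moved stays moved. The work goes in short steps, Python scripts to look and compute and a tool call to move; the robot and the scene stay as the last step left them, time stands still between calls to the robot, and variables do not carry over. Pictures are saved under pics/ and viewed, about 8 in all and at most 12, crops included, and the job is handed in when it is done.

Besides the shell and the picture viewer there is one more tool, called after "Call:" as name(argument=value, ...) on one line, values as JSON. play_rows: Moves the arm, as the interface text tells. Shifts and turns lie within -1 to 1; 1 stands for 10 cm of shift or 180 degrees of turn. Its arguments: {"type":"object","properties":{"increments":{"type":"string"},"claw":{"type":"number"},"force":{"type":"number"}},"required":["increments"]}

```bash
mkdir -p pics; cat > h.py <<'E'
import numpy as np,cv2
from workcell import robot
def save(im,f): cv2.imwrite(f,cv2.cvtColor(im['color'],cv2.COLOR_RGB2BGR))
def ray(im,u,v,z):
    K=np.array(im['camera_matrix']);T=np.array(im['world_to_cam']);R=T[:3,:3];c=-R.T@T[:3,3]
    d=R.T@np.linalg.inv(K)@np.array([u,v,1.]);return c+d*(z-c[2])/d[2]
def proj(im,p):
    K=np.array(im['camera_matrix']);T=np.array(im['world_to_cam']);q=K@(T[:3,:3]@np.array(p)+T[:3,3]);return q[:2]/q[2]
E
python3 - <<'E'
from h import *
import pickle
a={n:robot.get_image(n) for n in('top','scene')}
pickle.dump(a,open('a.pkl','wb'))
for n in a: save(a[n],f'pics/{n}0.png'); T=np.array(a[n]['world_to_cam']);print(n,-T[:3,:3].T@T[:3,3],T[:3,:3])
o=robot.get_obs();print({k:np.round(v,3) for k,v in o.items()})
E
```

```text
top [0.43773177 0.23640521 0.99225509] [[-0.01101665 -0.99982996  0.01478789]
 [-0.99732263  0.00991744 -0.07245141]
 [ 0.07229243 -0.01554647 -0.99726231]]
scene [0.04502091 0.8313638  0.48562533] [[-0.8018324  -0.59711395 -0.02279764]
 [-0.25772513  0.38000246 -0.88835572]
 [ 0.53911275 -0.70643688 -0.45858955]]
{'clock': np.float64(0.1), 'qpos': array([ 1.397,  0.508, -0.238,  1.501,  0.126,  1.149, -0.155]), 'joint_velocities': array([-0.001, -0.001, -0.001, -0.004,  0.001,  0.001,  0.001]), 'joint_torque': array([-6.0000e-03, -6.2184e+01, -2.1950e+00, -2.5021e+01,  1.2000e-02,
        8.0000e-03, -0.0000e+00]), 'ee_pos': array([ 0.172, -0.6  ,  0.231]), 'tcp_rot': array([-3.14 ,  0.   ,  0.279]), 'force': array([-0.364,  0.797,  0.178]), 'torque': array([-0.02 ,  0.025,  0.009]), 'finger_gap': np.float64(0.085)}
```

View pics/top0.png

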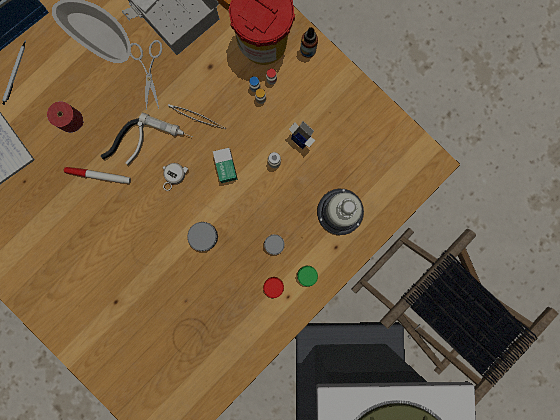

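View pics/scene0.png

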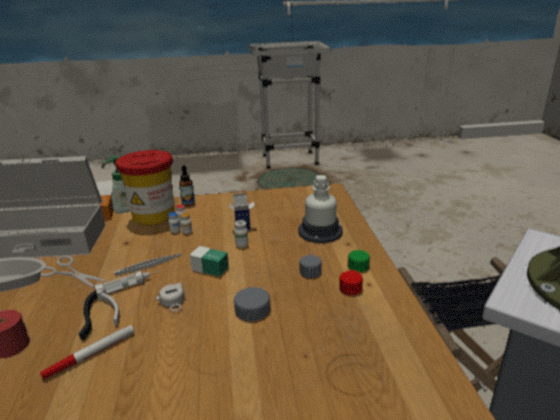

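The top view shows the small grey cap at (274,244), the wide cap at (202,236), the bottle with its neck near (348,207), and red and green decoys at (273,287) and (307,276). The scene view agrees, with the small cap at (311,267) and the neck top at (320,181).

```bash
python3 - <<'E'
from h import *
import pickle
a=pickle.load(open('a.pkl','rb'))
t=a['top'];s=a['scene']
def blob(im,u,v,r,smax,vr):
    hsv=cv2.cvtColor(im['color'],cv2.COLOR_RGB2HSV)
    m=((hsv[...,1]<smax)&(hsv[...,2]>vr[0])&(hsv[...,2]<vr[1])).astype(np.uint8)
    w=np.zeros_like(m);cv2.circle(w,(u,v),r,1,-1);m*=w
    c=max(cv2.findContours(m,0,2)[0],key=cv2.contourArea)
    return cv2.minEnclosingCircle(c),cv2.boundingRect(c)
for n,(u,v,r) in dict(small=(274,244,16),wide=(202,236,22)).items():
    (c,rad),b=blob(t,u,v,r,50,(50,255)); p=ray(t,*c,.026);q=ray(t,c[0]+rad,c[1],.026)
    print(n,c,rad,b,p,'rad',np.linalg.norm(q-p),t['depth'][v,u])
for uv,z in [((348,207),.128),((307,276),.026),((273,287),.026),((274,159),.051),((224,166),.034),((301,137),.04)]: print(uv,ray(t,*uv,z))
for uv in [(320,181)]: print('scene neck',ray(s,*uv,.128), 'cap',ray(s,311,262,.026))
for n,uv in (('top',(348,207)),):
  print(t['depth'][203:212,344:353].round(3))
im=cv2.cvtColor(np.hstack([cv2.resize(t['color'][165:255,300:390],(540,540),interpolation=2)]),cv2.COLOR_RGB2BGR);cv2.imwrite('pics/b.png',im)
E
```

```text
small (274.1000061035156, 244.10000610351562) 10.15981674194336 (264, 234, 20, 21) [0.43669002 0.24286319 0.026     ] rad 0.02032026540281247 0.9636666
wide (201.5127410888672, 235.9522247314453) 14.804475784301758 (187, 222, 30, 29) [0.45452322 0.38768974 0.026     ] rad 0.029518818678333742 0.9664082
(348, 207) [0.50203172 0.10835541 0.128     ]
(307, 276) [0.3725866  0.17793263 0.026     ]
(273, 287) [0.35170643 0.24585244 0.026     ]
(274, 159) [0.60418332 0.2413093  0.051     ]
(224, 166) [0.59386331 0.34169153 0.034     ]
(301, 137) [0.65022479 0.18683162 0.04      ]
scene neck [0.49257946 0.12687515 0.128     ] cap [0.43242519 0.24816343 0.026     ]
[[0.871 0.871 0.87  0.871 0.87  0.874 0.867 0.869 0.871]
 [0.868 0.869 0.871 0.866 0.869 0.873 0.871 0.867 0.867]
 [0.868 0.869 0.867 0.867 0.869 0.869 0.87  0.869 0.869]
 [0.868 0.868 0.867 0.868 0.867 0.869 0.869 0.87  0.87 ]
 [0.868 0.866 0.869 0.869 0.871 0.866 0.868 0.868 0.87 ]
 [0.867 0.87  0.87  0.868 0.867 0.867 0.867 0.87  0.869]
 [0.87  0.868 0.869 0.87  0.869 0.867 0.869 0.871 0.868]
 [0.868 0.869 0.867 0.869 0.868 0.867 0.867 0.871 0.867]
 [0.872 0.871 0.    0.867 0.868 0.867 0.868 0.868 0.87 ]]
```

View pics/b.png

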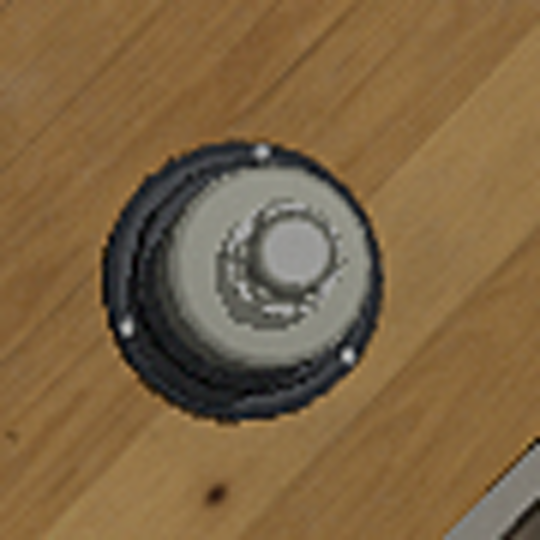

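```bash
python3 - <<'E'
from h import *
import pickle
t=pickle.load(open('a.pkl','rb'))['top']
d=t['depth'];K=np.array(t['camera_matrix']);T=np.array(t['world_to_cam'])
v,u=np.mgrid[0:420,0:560];P=np.stack([(u-K[0,2])/K[0,0]*d,(v-K[1,2])/K[1,1]*d,d],-1)
W=(P-T[:3,3])@T[:3,:3]; W[d==0]=np.nan
m=(u>350)&(v>225)
for r in range(220,420,20): print(r,[tuple(np.round(W[r,c],2)) for c in range(320,560,30)])
print('max z chair',np.nanmax(W[225:380,350:][:90]))
print('neck',ray(t,348.3,206.6,.128),'stand',ray(t,340.2,211.3,.01))
yaw=.279;R=np.array([[np.cos(yaw),np.sin(yaw)],[np.sin(yaw),-np.cos(yaw)]])
for a,b in [((.172,-.6),(.5,-.25)),((.5,-.25),(.437,.243))]: print(R.T@(np.array(b)-a)*10)
E
```

```text
220 [(np.float64(0.48), np.float64(0.15), np.float64(0.01)), (np.float64(0.48), np.float64(0.1), np.float64(0.08)), (np.float64(0.48), np.float64(0.02), np.float64(0.0)), (np.float64(0.52), np.float64(-0.24), np.float64(-0.72)), (np.float64(0.52), np.float64(-0.35), np.float64(-0.73)), (np.float64(0.51), np.float64(-0.46), np.float64(-0.72)), (np.float64(0.51), np.float64(-0.56), np.float64(-0.72)), (np.float64(0.51), np.float64(-0.67), np.float64(-0.72))]
240 [(np.float64(0.44), np.float64(0.15), np.float64(-0.0)), (np.float64(0.44), np.float64(0.09), np.float64(-0.0)), (np.float64(0.44), np.float64(0.02), np.float64(-0.0)), (np.float64(0.45), np.float64(-0.24), np.float64(-0.72)), (np.float64(0.44), np.float64(-0.34), np.float64(-0.72)), (np.float64(0.44), np.float64(-0.28), np.float64(-0.3)), (np.float64(0.44), np.float64(-0.56), np.float64(-0.73)), (np.float64(0.44), np.float64(-0.67), np.float64(-0.72))]
260 [(np.float64(0.4), np.float64(0.15), np.float64(-0.0)), (np.float64(0.4), np.float64(0.09), np.float64(0.0)), (np.float64(0.38), np.float64(-0.12), np.float64(-0.7)), (np.fl
[... 2988 characters left out ...]
 np.float64(-0.72)), (np.float64(-0.05), np.float64(-0.64), np.float64(-0.72))]
400 [(np.float64(0.12), np.float64(0.15), np.float64(-0.0)), (np.float64(0.12), np.float64(0.09), np.float64(0.0)), (np.float64(0.12), np.float64(0.03), np.float64(0.0)), (np.float64(0.12), np.float64(-0.03), np.float64(0.0)), (np.float64(0.12), np.float64(-0.09), np.float64(0.0)), (np.float64(0.12), np.float64(-0.15), np.float64(0.0)), (np.float64(-0.11), np.float64(-0.53), np.float64(-0.71)), (np.float64(-0.12), np.float64(-0.64), np.float64(-0.72))]
max z chair 0.4990017347630657
neck [0.5027495  0.10779853 0.128     ] stand [0.50214241 0.10705438 0.01      ]
[ 4.1170473  -2.46136578]
[ 0.75205594 -4.91286188]
```

Call:
play_rows(increments="0.33 -0.2 0 0 0 0;0.33 -0.2 0 0 0 0;0.33 -0.2 0 0 0 0;0.33 -0.2 0 0 0 0;0.33 -0.2 0 0 0 0;0.33 -0.2 0 0 0 0;0.33 -0.2 0 0 0 0;0.33 -0.2 0 0 0 0;0.33 -0.2 0 0 0 0;0.33 -0.2 0 0 0 0;0.33 -0.2 0 0 0 0;0.33 -0.2 0 0 0 0", claw=0.2, force=80)

```text
clock: 1.1
ee_pos: [0.4874, -0.2595, 0.2311]
tcp_rot: [-3.141, 0.0, 0.279]
force: [0.1, -0.7, -0.2]
finger_gap: 0.0683
```

Call:
play_rows(increments="0.075 -0.4 0 0 0 0;0.075 -0.4 0 0 0 0;0.075 -0.4 0 0 0 0;0.075 -0.4 0 0 0 0;0.075 -0.4 0 0 0 0;0.075 -0.4 0 0 0 0;0.075 -0.4 0 0 0 0;0.075 -0.4 0 0 0 0;0.075 -0.4 0 0 0 0;0.075 -0.4 0 0 0 0;0.075 -0.4 0 0 0 0;0.075 -0.4 0 0 0 0")

```text
clock: 2.1
ee_pos: [0.4403, 0.2267, 0.2312]
tcp_rot: [3.141, 0.0, 0.278]
force: [1.3, -0.2, 0.2]
finger_gap: 0.0681
```

```bash
python3 - <<'E'
from h import *
w=robot.get_image('wrist');save(w,'pics/w1.png');o=robot.get_obs();print(o['ee_pos'],o['tcp_rot'],o['qpos'].round(2) if hasattr(o['qpos'],'round') else o['qpos'])
import pickle;pickle.dump(w,open('w1.pkl','wb'))
print(proj(w,(.4367,.2429,.026)),proj(w,(.502,.1075,.128)))
E
```

```text
[0.4382798  0.23672479 0.23182566] [-3.13485964e+00 -2.10246315e-03  2.88316174e-01] [-0.16  0.33 -0.52  1.83  0.19  1.03 -2.04]
[267.93628912 182.20987284] [474.74999473 177.29150317]
```

View pics/w1.png

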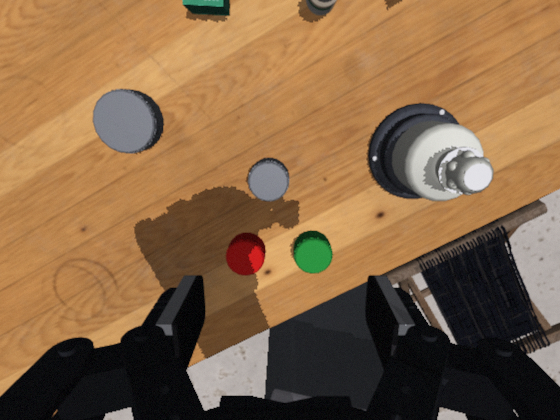

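The wrist view shows the small cap's top at (268,179) and the neck top at (476,174). Both are within about 3 px of my estimates, so I'll let the arm settle and re-measure.

Call:
play_rows(increments="0 0 0.3 0 0 0;0 0 0.3 0 0 0;0 0 0.2 0 0 0;0 0 0 0 0 0;0 0 0 0 0 0;0 0 0 0 0 0")

```text
clock: 2.65
ee_pos: [0.4416, 0.2254, 0.1523]
tcp_rot: [-3.141, -0.001, 0.279]
force: [0.6, -0.2, -0.0]
finger_gap: 0.0681
```

```bash
python3 - <<'E'
from h import *
w=robot.get_image('wrist');o=robot.get_obs();print(o['ee_pos'],o['tcp_rot'])
pc=proj(w,(.4367,.2429,.026));print('pred',pc)
hsv=cv2.cvtColor(w['color'],cv2.COLOR_RGB2HSV);u,v=map(int,pc)
m=((hsv[...,1]<60)&(hsv[...,2]>90)).astype(np.uint8)
cs=[c for c in cv2.findContours(m,0,2)[0] if cv2.contourArea(c)>300]
for c in cs:
    (cc,r)=cv2.minEnclosingCircle(c)
    if r<60: print(cc,r,cv2.contourArea(c)/(3.14*r*r),ray(w,*cc,.026),ray(w,*cc,.128))
save(w,'pics/w2.png')
p=np.array(o['ee_pos'])[:2];yaw=o['tcp_rot'][2];R=np.array([[np.cos(yaw),np.sin(yaw)],[np.sin(yaw),-np.cos(yaw)]]);print(R.T@(np.array([.4367,.2429])-p)*10)
E
```

```text
[0.44191727 0.22544917 0.15267702] [-3.14106513e+00 -2.16037493e-03  2.78410890e-01]
pred [261.40990211 205.34416777]
(244.52256774902344, 385.5487060546875) 22.59441375732422 0.2523403627064166 [0.26562744 0.21399708 0.026     ] [0.36023732 0.22628289 0.128     ]
(447.0, 327.5) 21.800329208374023 0.2234807325376985 [0.37404994 0.05981917 0.026     ] [0.4276766  0.13038354 0.128     ]
(558.5, 284.0) 42.003074645996094 0.21562263139830573 [ 0.43842214 -0.01249733  0.026     ] [0.4677164  0.08540235 0.128     ]
(261.5, 203.5) 26.2774658203125 0.6032691767694682 [0.43815563 0.24321053 0.026     ] [0.46755063 0.24445378 0.128     ]
(74.04545593261719, 128.13636779785156) 42.937923431396484 0.8243928464045378 [0.45592852 0.38873587 0.026     ] [0.47860544 0.33497119 0.128     ]
[-0.00220395 -0.1821271 ]
```

View pics/w2.png

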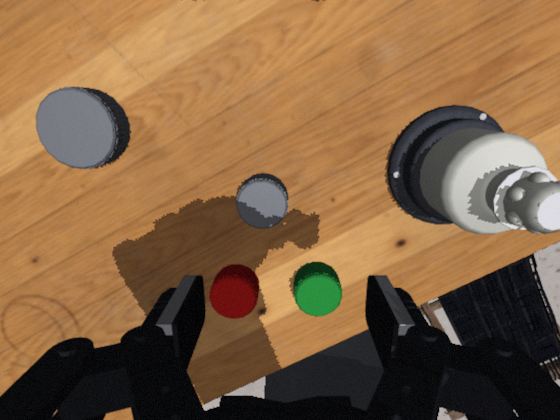

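Call:
play_rows(increments="0.01 -0.09 0.25 0 0 0;0 -0.09 0.3 0 0 0;0 0 0.3 0 0 0;0 0 0.25 0 0 0;0 0 0.2 0 0 0;0 0 0.1 0 0 0;0 0 0.08 0 0 0;0 0 0.035 0 0 0;0 0 0 0 0 0;0 0 0 0 0 0")

```text
clock: 3.53
ee_pos: [0.4378, 0.243, 0.0008]
tcp_rot: [-3.141, -0.002, 0.279]
force: [0.5, -0.0, -0.0]
finger_gap: 0.0684
```

Call:
play_rows(increments="0 0 0 0 0 0;0 0 0 0 0 0;0 0 0 0 0 0;0 0 0 0 0 0;0 0 0 0 0 0;0 0 0 0 0 0;0 0 0 0 0 0;0 0 0 0 0 0", claw=0.7, force=70)

```text
clock: 4.2
ee_pos: [0.4376, 0.2428, 0.001]
tcp_rot: [-3.142, -0.002, 0.278]
force: [-0.9, -1.3, 9.7]
finger_gap: 0.0386
```

Call:
play_rows(increments="0 0 -0.05 0 0 0;0 0 -0.1 0 0 0;0 0 -0.2 0 0 0;0 0 -0.3 0 0 0;0 0 -0.3 0 0 0;0 0 -0.3 0 0 0;0 0 -0.25 0 0 0;0 0 -0.1 0 0 0;0 0 0 0 0 0;0 0 0 0 0 0", claw=0.8)

```text
clock: 5.03
ee_pos: [0.4371, 0.2424, 0.16]
tcp_rot: [3.141, -0.001, 0.278]
force: [0.8, -0.5, 0.1]
finger_gap: 0.0384
```

```bash
python3 - <<'E'
from h import *
import pickle
a={n:robot.get_image(n) for n in('wrist','scene','top')};pickle.dump(a,open('c.pkl','wb'))
s=a['scene'];o=robot.get_obs();print(o['ee_pos'],o['finger_gap'],o['force'])
u,v=map(int,proj(s,o['ee_pos']));print(u,v)
r=lambda c:cv2.resize(c,(400,400),interpolation=2)
s1=s['color'][max(v-50,0):max(v-50,0)+100,u-50:u+50]
w=a['wrist']['color'][220:420,180:380];print(proj(a['wrist'],o['ee_pos']))
cv2.imwrite('pics/c.png',cv2.cvtColor(np.hstack([r(s1),r(w)]),4))
E
```

```text
[0.43632907 0.24204654 0.15841945] 0.038760997170843546 [-0.47724506 -0.09191692 -0.4637121 ]
311 194
[285.16480701 283.89375735]
```

View pics/c.png

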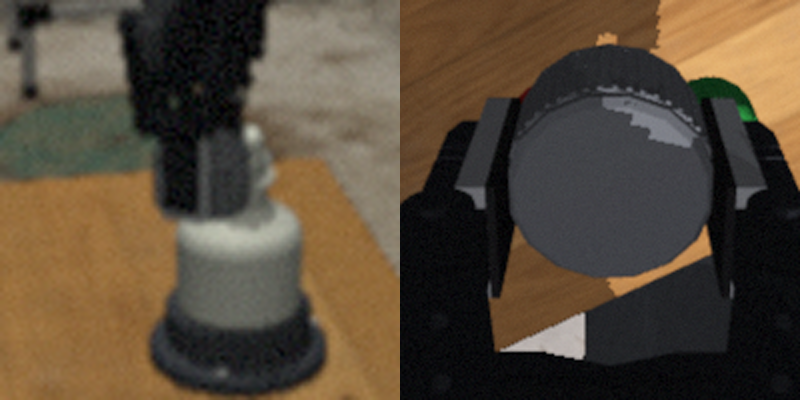

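The cap is held level, mouth down. Its top disc is centred at about (285.5,312) in the wrist image, so I'll compute its offset from the TCP and the transfer move.

```bash
python3 - <<'E'
from h import *
import pickle
w=pickle.load(open('c.pkl','rb'))['wrist']
p=np.array(robot.get_obs()['ee_pos']);print(p)
yaw=.2785;R=np.array([[np.cos(yaw),np.sin(yaw)],[np.sin(yaw),-np.cos(yaw)]])
zt=p[2]+.0255
c=ray(w,285.5,312,zt);print('cap',c,'tool off mm',R.T@(c-p)[:2]*1e3)
for v in(266,358.5):print((R.T@(ray(w,285.5,v,zt)-p)[:2]*1e3).round(1))
for u in(235,336):print((R.T@(ray(w,u,312,zt)-p)[:2]*1e3).round(1))
d=w['depth'][300:325,270:300];print('depth',np.median(d),'expected',(np.array(w['world_to_cam'])@np.r_[c,1])[2])
for n in [(.5025,.1075)]: print(R.T@(np.array(n)-p[:2])*10)
E
```

```text
[0.43632907 0.24204654 0.15841945]
cap [0.43812002 0.24246    0.18391945] tool off mm [1.8356018  0.09482933]
[21.   0.1]
[-19.3   0.1]
[  1.9 -19. ]
[ 1.8 19.2]
depth 0.13484807 expected 0.13707938114669954
[0.26632591 1.47553614]
```

Call:
play_rows(increments="0 0.1 -0.1 0 0 0;0.05 0.2 -0.15 0 0 0;0.05 0.25 -0.15 0 0 0;0.05 0.2 0 0 0 0;0 0.1 0 0 0 0;0 0 0 0 0 0;0 0 0 0 0 0;0 0 0 0 0 0")

```text
clock: 5.85
ee_pos: [0.4737, 0.1664, 0.199]
tcp_rot: [-3.141, 0.002, 0.28]
force: [0.1, 0.0, 0.2]
finger_gap: 0.0384
```

```bash
python3 - <<'E'
from h import *
import pickle
w=robot.get_image('wrist');pickle.dump(w,open('d.pkl','wb'));o=robot.get_obs();print(o['ee_pos'],o['tcp_rot'],o['finger_gap'])
print('pred neck',proj(w,(.5025,.1075,.128)),'tcp',proj(w,o['ee_pos']))
save(w,'pics/d.png')
u,v=map(int,proj(w,(.5025,.1075,.128)));u0=min(max(u-60,0),440);v0=max(v-60,0)
cv2.imwrite('pics/d.png',cv2.resize(cv2.cvtColor(w['color'][v0:v0+120,u0:u0+120],4),(600,600),interpolation=2));print(u0,v0)
E
```

```text
[0.4738284  0.16652318 0.19923086] [-3.14073905e+00  1.24392225e-03  2.81088309e-01] 0.03851156713350663
pred neck [388.97360319 211.91723991] tcp [284.65200887 283.88198704]
328 151
```

View pics/d.png

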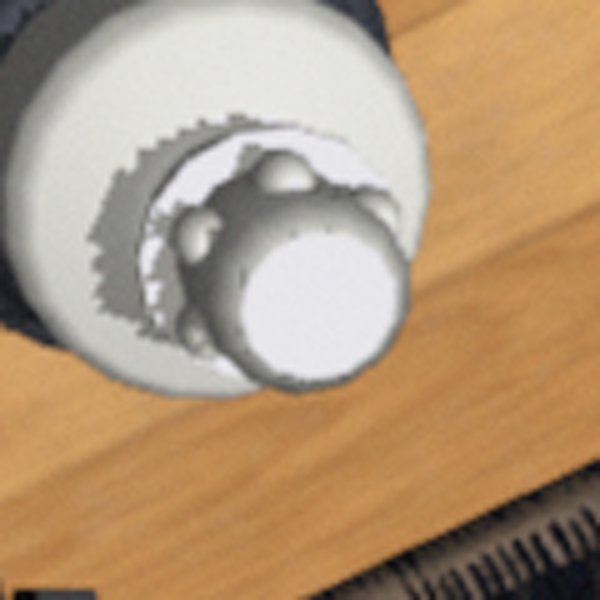

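The flat neck top is centred near crop (325,307), which is full-image (392.6,212). I predicted (389,212).

```bash
python3 - <<'E'
from h import *
import pickle
w=pickle.load(open('d.pkl','rb'));p=np.array([.4738,.1665])
m=(w['color'].min(2)>215).astype(np.uint8);m[:,:370]=0;m[:190]=0;m[240:]=0;m[:,420:]=0
m=cv2.morphologyEx(m,cv2.MORPH_OPEN,np.ones((5,5),np.uint8))
c=max(cv2.findContours(m,0,2)[0],key=cv2.contourArea);e=cv2.fitEllipse(c);print(e,cv2.boundingRect(c))
yaw=.280;R=np.array([[np.cos(yaw),np.sin(yaw)],[np.sin(yaw),-np.cos(yaw)]])
for q in(e[0],(392.6,212)):
  n=ray(w,*q,.128);print(n,'tool',R.T@(n[:2]-p)*1e3, 'diam',np.linalg.norm(ray(w,q[0]+15,q[1],.128)-n))
n=ray(w,*e[0],.128);k=pickle.load(open('c.pkl','rb'))['wrist']
pass
E
```

```text
((391.280029296875, 211.36093139648438), (26.882522583007812, 30.054645538330078), 58.16812515258789) (377, 198, 30, 28)
[0.5032317  0.10625535 0.128     ] tool [11.63654415 66.03205945] diam 0.009297826950514503
[0.5030686  0.10531835 0.128     ] tool [11.22084961 66.88749594] diam 0.00930305545112586
```

Call:
play_rows(increments="0.02 0.15 0 0 0 0;0.03 0.2 0 0 0 0;0.03 0.2 0 0 0 0;0.026 0.108 0 0 0 0;0 0 0.15 0 0 0;0 0 0.2 0 0 0;0 0 0.15 0 0 0;0 0 0 0 0 0;0 0 0 0 0 0;0 0 0 0 0 0", force=100)

```text
clock: 6.73
ee_pos: [0.5034, 0.1057, 0.1505]
tcp_rot: [-3.141, -0.001, 0.28]
force: [0.5, 0.0, 1.1]
finger_gap: 0.0375
```

```bash
python3 - <<'E'
from h import *
o=robot.get_obs();print(o['ee_pos'],o['tcp_rot'],o['force'])
a=robot.get_image('scene');w=robot.get_image('wrist')
u,v=map(int,proj(a,(.503,.107,.135)));print(u,v)
r=lambda c:cv2.resize(c,(400,400),interpolation=2)
cv2.imwrite('pics/e.png',cv2.cvtColor(np.hstack([r(a['color'][v-40:v+40,u-40:u+40]),r(w['color'][220:420,180:380])]),4))
E
```

```text
[0.50340345 0.10572861 0.15051499] [-3.14115429e+00 -7.83845470e-04  2.79927559e-01] [0.4952366  0.03730445 1.05856456]
321 173
```

View pics/e.png

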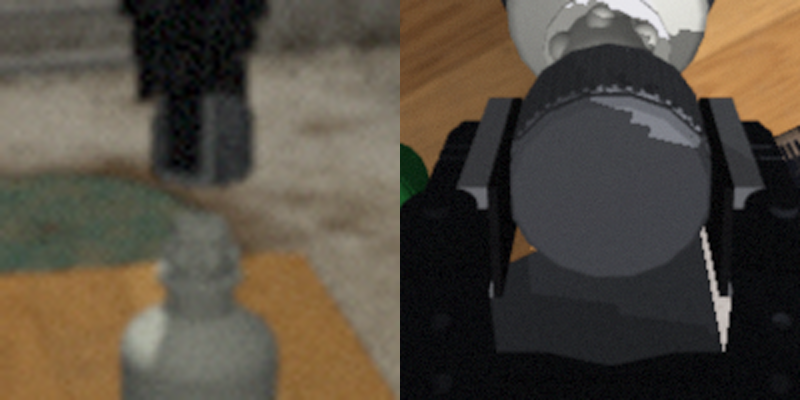

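In the scene crop the cap and neck are aligned, both at column ~202. I'll apply a sub-millimetre correction and descend onto the neck.

Call:
play_rows(increments="-0.008 -0.006 0.05 0 0 0;0 0 0.05 0 0 0;0 0 0.05 0 0 0;0 0 0.05 0 0 0;0 0 0.03 0 0 0;0 0 0.02 0 0 0;0 0 0 0 0 0;0 0 0 0 0 0")

```text
clock: 7.5
ee_pos: [0.5023, 0.1053, 0.1247]
tcp_rot: [-3.141, 0.0, 0.279]
force: [0.6, 0.7, -1.0]
finger_gap: 0.0376
```

Call:
play_rows(increments="0 0 0.015 0 0 0;0 0 0.015 0 0 0;0 0 0 0 0 0;0 0 0 0 0 0")

```text
clock: 7.83
ee_pos: [0.5024, 0.1052, 0.1218]
tcp_rot: [-3.141, -0.0, 0.279]
force: [0.5, 0.9, -0.1]
finger_gap: 0.0378
```

Call:
play_rows(increments="0 0 0.015 0 0 0;0 0 0.015 0 0 0;0 0 0 0 0 0;0 0 0 0 0 0")

```text
clock: 8.17
ee_pos: [0.5026, 0.1053, 0.1189]
tcp_rot: [-3.141, -0.001, 0.279]
force: [0.9, 1.6, 1.6]
finger_gap: 0.0378
```

Call:
play_rows(increments="0 0 0.015 0 0 0;0 0 0.015 0 0 0;0 0 0 0 0 0;0 0 0 0 0 0")

```text
clock: 8.5
ee_pos: [0.503, 0.1059, 0.1162]
tcp_rot: [-3.141, -0.002, 0.279]
force: [1.7, 3.9, 3.6]
finger_gap: 0.0372
```

Call:
play_rows(increments="0 0 0.015 0 0 0;0 0 0.015 0 0 0;0 0 0 0 0 0;0 0 0 0 0 0")

```text
clock: 8.83
ee_pos: [0.5029, 0.1059, 0.1128]
tcp_rot: [-3.141, -0.002, 0.279]
force: [3.1, 4.8, 0.0]
finger_gap: 0.0373
```

Call:
play_rows(increments="0.01 -0.01 0 0 0 0;0 0 0 0 0 0;0 0 0.015 0 0 0;0 0 0.015 0 0 0;0 0 0 0 0 0;0 0 0 0 0 0")

```text
clock: 9.33
ee_pos: [0.5028, 0.1061, 0.1092]
tcp_rot: [-3.141, 0.001, 0.279]
force: [4.4, 1.5, -5.9]
finger_gap: 0.0378
```

Call:
play_rows(increments="0 0 0.015 0 0 0;0 0 0.015 0 0 0;0 0 0 0 0 0;0 0 0 0 0 0")

```text
clock: 9.67
ee_pos: [0.5023, 0.1058, 0.1067]
tcp_rot: [3.141, 0.001, 0.279]
force: [-0.7, -0.3, 0.3]
finger_gap: 0.0376
```

The −5.9 N pull shows the click. Now I'll press onto the stop.

Call:
play_rows(increments="0 0 0.01 0 0 0;0 0 0.01 0 0 0;0 0 0 0 0 0;0 0 0 0 0 0")

```text
clock: 10.0
ee_pos: [0.5024, 0.1058, 0.1066]
tcp_rot: [3.14, 0.0, 0.278]
force: [-6.3, -1.8, 23.1]
finger_gap: 0.0374
```

Call:
play_rows(increments="-0.005 0.001 0.002 0 0 0;0 0 0 0 0 0;0 0 0 0 0 0;0 0 0 0 0 0;0 0 0 0 0 0;0 0 0 0 0 0;0 0 0 0 0 0;0 0 0 0 0 0;0 0 0 0 0 0;0 0 0 0 0 0;0 0 0 0 0 0;0 0 0 0 0 0")

```text
clock: 11.0
ee_pos: [0.5024, 0.1058, 0.1066]
tcp_rot: [3.14, -0.001, 0.279]
force: [-4.8, -2.3, 23.4]
finger_gap: 0.0378
```

```bash
python3 - <<'E'
from h import *
o=robot.get_obs();print(o['ee_pos'],o['force'],o['finger_gap'])
a=robot.get_image('scene');w=robot.get_image('wrist')
u,v=map(int,proj(a,(.503,.107,.115)))
r=lambda c:cv2.resize(c,(400,400),interpolation=2)
cv2.imwrite('pics/f.png',cv2.cvtColor(np.hstack([r(a['color'][v-40:v+40,u-40:u+40]),r(w['color'][220:420,180:380])]),4))
E
```

```text
[0.50239992 0.10580225 0.10655326] [-4.8438656  -2.30039025 23.43400694] 0.03779621016266114
```

View pics/f.png

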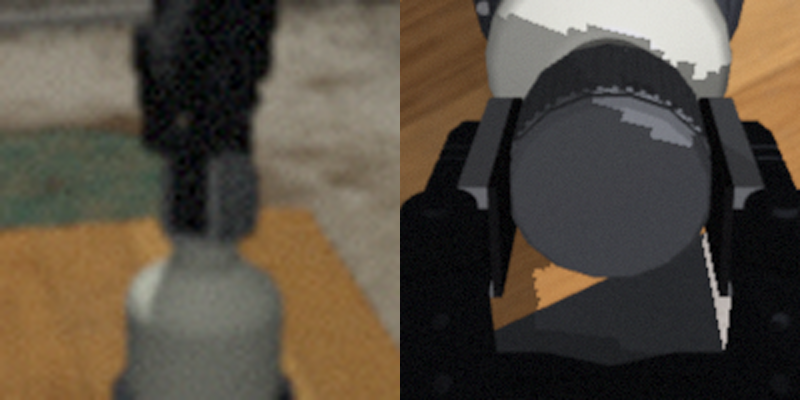

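The cap sits level and down on the flange, has not slipped in the jaws, and the 23 N push is steady.

```bash
python3 -c "
from workcell import robot
print(robot.close_job())"
```

```text
the job is handed in; nothing more can be done
None
```

The bottle is closed: I set the smaller grey cap mouth down on the neck and pressed it home. I handed the job in with the arm still gripping the cap and pushing it down. No verdict was reported.

- **Click:** the vertical force turned into a pull of about 6 N on the way down, then met a rigid stop. The tool height there was 0.1066 m, which puts the cap's underside at about 0.1055 m, the fully home position.
- **Final push:** it held steady at 23 N downward for 1 s, with about 5 N of sideways load. The last picture shows the cap level, seated on the flange and not slipped in the jaws.
- **Readings that disagreed:**
  - My force readings while pressing reached only about 4 N, not the stated 9–16 N peak, which probably fell between readings.
  - The finger opening read about 38 mm on the 40 mm cap.
  - The top and wrist cameras differed by 1–2 mm.
- **Contact with the table:** the fingers pressed on the table with about 10 N while closing on the cap.
- **Other objects:** my moves kept clear of the wide cap, vial, carton and coloured look-alikes, but I took no last picture of them.

The clock stood at about 11 s at the final check.

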